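# Lemon from the lazy Susan

## Robot

A 6-joint arm with a two-finger parallel gripper is mounted at the origin on a cart in front of the work surface, level with it; the furniture and walls round the work are solid. World frame = base frame: x ahead of the robot, y to its left, z up, the work surface at z = 0. Lengths are in mm, angles in degrees, forces in N, time in s.
With the tool pointing down it reaches from about 300 to 850 mm from the base axis. Payload 4.2 kg.
Tool frame: the origin (TCP) lies midway between the tips of the shut fingers; the grasp point (between the pads) lies 19 mm behind it; z points along the fingers, y is the line along which they close (so a half turn about z gives the same grasp; the last joint's range is limited). The gripper opens to 91 mm and grips with 3 to 60 N. Pads are 32 mm wide; open, the fingers measure 118 mm over their backs; the gripper's body (76 mm by 178 mm) begins 60 mm behind the grasp point.
Start: joints at [66.635, 18.312, 89.639, -0, 72.044, -1.146], TCP at [217.441, 532.318, 213.976] pointing down, gripper open.
Joint ranges: [-177.97, 177.97], [-48.28, 115.42], [12.27, 149.76], [-77.06, 257.06], [2.81, 150.46], [-146.56, 146.56]. Speed limits (degrees/s): [147.25, 147.25, 180, 180, 180, 180].

## Interface

Orientations are given as [roll, pitch, yaw] about the fixed x, y, z axes, in that order (R = Rz(yaw) Ry(pitch) Rx(roll)).
In Python, from workcell import env gives the robot as it stands.
- The arm moves only by the tool send_rows, never from a script. Its argument "steps" is a list that holds one entry, the list of rows, each a list of 5 numbers: the shift along the tool's x, y, z scaled (see below), then the turn about the tool's z scaled (see below), then the opening, from 0 (shut) to 1 (fully open). In form: [[[dx, dy, dz, yaw, fingers], ...]]. A call has 1 to 5 rows; each row shifts and turns the commanded pose from where the row before left it, along the tool's axes as they then stand; what a row does not reach is not made up. The controller multiplies each number of a shift by 0.04 m and each number of a turn by 0.12 rad. A row lasts 1/12 s, in which the tool goes at most 41.7 mm and 7.16 degrees, less where a joint would pass 70% of its speed; a pose out of reach is approached as far as the arm can. A call with a number of a shift or a turn outside -1 to 1 is refused whole. A call with a gripper value outside its range is refused whole. The fingers move at their own pace and stop on an object; "squeeze" is the grip in N (left out, the last holds). Time passes only in rows, so rows that do not move let the fingers close. It gives the time, the measured TCP pose, the force, the opening and the grip force at its end, in the units of the state.
- env.state(): the state, without advancing time (a new reading comes with each control period).
- env.grab_frame(name): name is "side" or "top"; returns a dict with "pixels" (384x512x3 uint8, red, green, blue), "depth" (384x512 float32, mm along the optical axis (not along the pixel's ray), 0 where there is no reading), "intrinsics" (3x3 intrinsics, pixels), "cam_to_world" (4x4, takes a point from camera to world coordinates). Camera axes: x right, y down, z forward; pixel columns grow to the right and rows downward; lengths in mm; the calibration is good to about 2 mm. A picture is of the moment at which its call begins.
- env.job_done(): hands the job in; it is judged then, once.
The state is a dict: "time_s": time; "qpos": joint angles; "qvel": joint speeds; "effort": joint torques, N m; "ee_pos": TCP position; "ee_rot": TCP orientation; "force": force on the tool from outside, world axes, zero at the start; "torque": the same for the moment, N m; "gripper_width": finger opening in mm; "gripper_force": force on a finger pad.
Only numpy, scipy, OpenCV 4.12 (cv2) and the standard library are available. Lean on these libraries where they do the work, as an engineer would, in place of code of your own. Each camera call takes 0.05 s, during which the arm holds its last target. There are 200 camera calls.

## Task

Turn the lazy Susan until the compartment with the lemon in it clicks to a stop at the front, over the tongue of the foot. Then lift the lemon out and lay it down gently on a free spot of the chopping board, touching neither the onion nor the mug. Leave the lazy Susan clicked in with the emptied compartment at the front, the other three things in their compartments with the jar upright, and everything else standing where it is.

Things in the scene. Friction and masses are not known exactly. Their poses are not given: they have to be found in the camera images.
- lemon: Yellow lemon, 78 mm long (its own x axis), 55 mm wide, 56 mm high. It lies in one compartment of the lazy Susan: left, right or back, never the front one at the start. Origin: underside of the lemon as it first lies; x runs along its length.
- lemon_mid (a point): Middle of the lemon.
- foot: Fixed round wooden foot of the lazy Susan, 190 mm across, 29 mm high. Origin on the worktop on the turning axis, z up. Its -x is the front, where a flat tongue 26 mm wide, 12 mm high, with a brass stud reaches out to 187 mm from the axis. On it turns the round tray (see hub).
- turntable (a joint): Turn of the tray, rad, positive counter-clockwise from above, 0 at the start, range -3.5 to 3.5. Click stops (a light pull, under 4 N at a peg) every quarter turn: 0, +-1.571, +-3.142. There one compartment is straight over the tongue and pegs stand 45 degrees either side of it.
- hub (a point): On the turning axis at the tray's floor, 42 mm above the worktop; axes turn with the tray, equal to the foot's at joint 0. Tray: wooden, outer radius 165 mm; rim and two crossed dividers, 5 mm thick, rise 45 mm above the floor and make four quarter-circle compartments; hub radius 16 mm. The divider arms lie at 45, 135, 225, 315 degrees about this point, each with a peg at its end.
- peg (a point): Top of one of four upright round wooden pegs for turning the tray (the one at 45 degrees in the tray's axes; the others every 90 degrees). Each stands 148 mm from the axis, 18 mm in diameter, top 137 mm above the worktop, 50 mm of it free above rim and dividers.
- front_bin (a point): Fixed point on the foot: middle of the compartment place at the front, at floor height, 94 mm from the axis.
- board: Fixed wooden chopping board, 240 (own x) x 340 (own y) x 21 mm high. Origin: centre of its underside.
- garlic: Garlic bulb, 60 mm wide, 58 mm high, in a compartment of its own. Origin: underside.
- honey_jar: Glass jar with a dark lid, 64 mm diameter, 99 mm high, in a compartment of its own. Origin: underside.
- tin: Low food tin, 75 mm diameter, 58 mm high, in the front compartment at the start. Origin: underside.
- onion: Red onion, 78 mm diameter, 84 mm high, standing on the board. Origin: underside.
- mug: White mug, 78 mm across, 97 mm high, standing on the board. Origin: centre of the underside of cup and handle together: the cup's axis lies 16 mm to +y, the handle ends 55 mm to -y.
- pepper_mill: Wooden pepper mill, 58 mm diameter, 170 mm high, standing near the front edge between lazy Susan and board. Origin: underside.
- oil_bottle: Dark green bottle, 61 mm diameter, 268 mm high, standing behind, between lazy Susan and board. Origin: underside.

How it is judged (in metres and radians):
On the way, in this order (a step that is already met when the one before it is completed fails the run):
1. the lemon's compartment is clicked in at the front with the lemon still lying in it (horizontal distance between lemon_mid and front_bin below 0.06 m and (angle between the x axis of hub and the x axis of foot, either way round below 0.12 rad or angle between the x axis of hub and the y axis of foot, either way round below 0.12 rad) and height (world z) of lemon_mid below 0.1 m and velocity of joint turntable between -0.15 and 0.15 rad/s), for 0.2 s.
2. the lemon is lifted clear above the rim, the lazy Susan staying in its stop (height (world z) of lemon_mid above 0.125 m and (angle between the x axis of hub and the x axis of foot, either way round below 0.12 rad or angle between the x axis of hub and the y axis of foot, either way round below 0.12 rad)), for 0.1 s.
At the end, for the whole second after the job is handed in: The lemon lies still on the board, its middle 5 mm or more inside the edges, touching neither onion nor mug; the tray is within 0.12 rad of a click stop, its front compartment empty (nothing within 70 mm of its middle), garlic, upright jar and tin still in the others (x of lemon_mid in the frame of board between -0.115 and 0.115 m and y of lemon_mid in the frame of board between -0.165 and 0.165 m and z of lemon_mid in the frame of board between 0.035 and 0.068 m and linear speed of lemon below 0.03 m/s and contact force between lemon and onion below 0.1 N and contact force between lemon and mug below 0.1 N and (angle between the x axis of hub and the x axis of foot, either way round below 0.12 rad or angle between the x axis of hub and the y axis of foot, either way round below 0.12 rad) and horizontal distance between each of garlic, honey_jar, tin and foot below 0.15 m and horizontal distance between each of garlic, honey_jar, tin and front_bin above 0.07 m and height (world z) of garlic between 0.03 and 0.12 m and height (world z) of honey_jar between 0.03 and 0.12 m and height (world z) of tin between 0.03 and 0.12 m and angle between honey_jar's own z axis and vertical below 0.4 rad).
It fails at once if the pepper mill is pushed more than 20 mm or tipped (distance of pepper_mill from where it was at the start of the episode above 0.02 m or angle between pepper_mill's own z axis and vertical above 0.35 rad).
It fails at once if the oil bottle is pushed more than 20 mm or tipped (distance of oil_bottle from where it was at the start of the episode above 0.02 m or angle between oil_bottle's own z axis and vertical above 0.35 rad).
It fails at once if the onion is pushed more than 20 mm or tipped (distance of onion from where it was at the start of the episode above 0.02 m or angle between onion's own z axis and vertical above 0.35 rad).
It fails at once if the mug is pushed more than 20 mm or tipped (distance of mug from where it was at the start of the episode above 0.02 m or angle between mug's own z axis and vertical above 0.35 rad).
It fails at once if the lemon is dropped or flung: faster than 0.6 m/s while the fingers do not hold it (linear speed of lemon above 0.6 m/s and contact force between lemon and the fingers below 0.05 N).
It also fails if it takes over 70 s, if anything falls off the work surface, if the arm or the gripper's body presses on something with over 40 N, if the wrist force passes 120 N, or if a joint passes its speed limit or range.

## Working session

There is one attempt and no reset: what is moved stays moved. The work goes in short steps, Python scripts to look and compute and a tool call to move; the robot and the scene stay as the last step left them, time stands still between calls to the robot, and variables do not carry over. Pictures are saved under pics/ and viewed, at most 10 in all, crops included, and the job is handed in when it is done.

Besides the shell and the picture viewer there is one more tool, called after "Call:" as a command line: name --argument value ..., lists and objects as JSON in quotes. send_rows: Moves the arm, as the interface text tells. Shifts and turns lie within -1 to 1; 1 stands for 0.04 m of shift or 0.12 rad of turn. Its arguments: {"type":"object","properties":{"steps":{"type":"array"},"squeeze":{"type":"number"}},"required":["steps"]}

```bash
mkdir -p pics; cat > h.py <<'E'
import numpy as np, cv2
from workcell import env
def snap(cam,name):
    f=env.grab_frame(cam); cv2.imwrite(f'pics/{name}.png',f['pixels'][:,:,::-1]); np.savez(f'pics/{name}.npz',**f); return f
def load(name): return np.load(f'pics/{name}.npz')
def cloud(f):
    d=f['depth'].astype(float); K=f['intrinsics']; v,u=np.mgrid[:d.shape[0],:d.shape[1]]
    P=np.stack([(u-K[0,2])/K[0,0]*d,(v-K[1,2])/K[1,1]*d,d],-1)
    T=f['cam_to_world']; W=P@T[:3,:3].T+T[:3,3]; W[d==0]=np.nan; return W
E
python3 - <<'E'
from h import *
snap('top','t0'); snap('side','s0'); s=env.state(); print(s)
a=cv2.imread('pics/t0.png'); 
E
```

```text
{'time_s': 0.1, 'qpos': array([ 6.66358273e+01,  1.83480046e+01,  8.96975715e+01,  3.34420141e-04,
        7.20439202e+01, -1.14613834e+00]), 'qvel': array([-0.04597217, -0.11362633, -0.24163827,  0.02003488, -0.02483256,
       -0.07914671]), 'effort': array([ 9.93294816e-04, -4.13327694e+01, -2.32508504e+01,  7.30670756e-02,
        4.21552069e-02, -6.73682575e-05]), 'ee_pos': array([217.25266726, 531.90691019, 213.21658487]), 'ee_rot': array([-1.79910528e+02, -2.10806011e-03,  1.57781861e+02]), 'force': array([ 0.30943524, -0.04621692,  0.69959265]), 'torque': array([-0.02970789, -0.05510388, -0.05796009]), 'gripper_force': 0.0, 'gripper_width': 91.41959619169674}
```

View pics/t0.png

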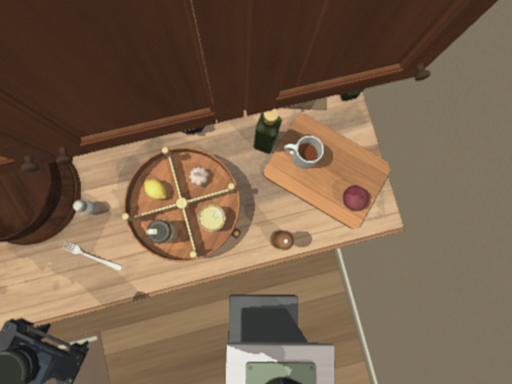

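View pics/s0.png

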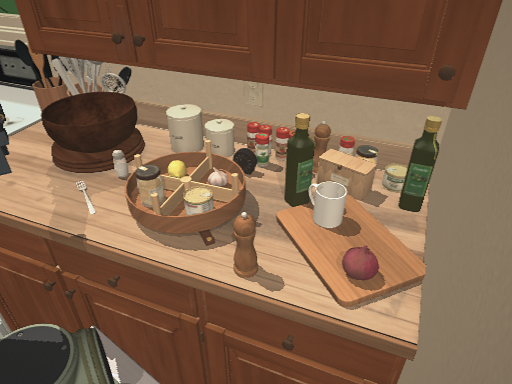

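The lemon at (155,188) lies opposite the tongue stud at (236,233), so it is in the back compartment and needs a half turn. The pegs are at (166,150), (231,186), (193,254) and (126,216). The tin (211,218) is at the front, with the jar at (160,232) and the garlic at (200,176).

```bash
python3 - <<'E'
from h import *
f=load('t0'); W=cloud(f); np.set_printoptions(precision=1,suppress=True)
for n,(u,v) in dict(hub=(182,203),p1=(166,150),p2=(231,186),p3=(193,254),p4=(126,216),stud=(236,233),lemon=(155,188),garlic=(200,176),tin=(211,218),jar=(160,232),mill=(284,240),onion=(355,197),mug=(312,150),handle=(289,149),oil=(270,118),b1=(301,115),b2=(389,166),b3=(360,226),b4=(265,172)).items():
    w=W[v-1:v+2,u-1:u+2].reshape(-1,3); print(n,W[v,u],np.nanmax(w[:,2]))
print(f['cam_to_world'],f['intrinsics'])
# ray-plane for pegs at z=137
K=f['intrinsics'];T=f['cam_to_world']
for (u,v) in [(166,150),(231,186),(193,254),(126,216)]:
    r=T[:3,:3]@np.linalg.solve(K,[u,v,1]); t=(137-T[2,3])/r[2]; print(T[:3,3]+t*r)
# lemon
hsv=cv2.cvtColor(f['pixels'],cv2.COLOR_RGB2HSV)
m=cv2.inRange(hsv,(22,150,80),(34,255,255))>0
m[:, :140]=0; m[:,172:]=0; m[:175]=0; m[205:]=0
p=W[m]; print(len(p),np.nanmean(p,0),np.nanmax(p[:,2]),np.nanmin(p,0),np.nanmax(p,0))
c=np.cov(p[:,:2].T); print(np.linalg.eigh(c))
a=cv2.imread('pics/t0.png'); cv2.imwrite('pics/c0.png',cv2.resize(a[100:280,100:410],None,fx=2.58,fy=2.58,interpolation=cv2.INTER_CUBIC))
E
```

```text
hub [555.7 290.   91.7] 93.18227454945554
p1 [697.1 332.5 137.1] 138.32893603858736
p2 [600.4 151.1 137. ] 139.6945119995221
p3 [415.6 247.6 139. ] 140.02706548725052
p4 [513.5 431.4 134.8] 142.0020892531163
stud [475.2 136.4  14.6] 21.071614829817463
lemon [596.8 367.8  93.6] 98.46870429275702
garlic [634.9 242.3  88.2] 89.02957855565467
tin [514.6 206.6  93.6] 99.82594643422715
jar [472.1 336.9 141.7] 143.53675587721284
mill [456.4   9.2 169.1] 172.7443991715951
onion [ 582.9 -205.8   86.6] 91.09203594888493
mug [727.  -87.9  56.9] 57.643560963201026
handle [729.2 -18.7  54.3] 57.64630099329861
oil [751.   56.  264.9] 271.72118201316846
b1 [850.  -61.5  17.8] 23.409609736348557
b2 [ 689.5 -333.7   26. ] 34.31159453470491
b3 [ 503.4 -246.5    1.8] 21.413382158152444
b4 [663.9  50.8  18.4] 28.029632866800057
[[   0.    -1.     0.1  455.1]
 [  -1.    -0.    -0.   121.6]
 [   0.    -0.1   -1.  1108.7]
 [   0.     0.     0.     1. ]] [[359.    0.  249.7]
 [  0.  359.  191.9]
 [  0.    0.    1. ]]
[697.1 332.5 137. ]
[600.4 151.1 137. ]
[415.6 247.8 137. ]
[513.3 430.7 137. ]<stdin>:14: RuntimeWarning: Mean of empty slice
Traceback (most recent call last):
ValueError: zero-size array to reduction operation fmax which has no identity
```

```bash
cat >> h.py <<'E'
C=np.array([556.6,290.5])
def go(x,y,z,ydir=None):
    s=env.state(); p=s['ee_pos']; yaw=s['ee_rot'][2]; yd=yaw-90
    d=np.array([x,y])-p[:2]; c=lambda a:np.array([np.cos(np.radians(a)),np.sin(np.radians(a))])
    print('t',s['time_s'],'pos',p.round(1),'rot',s['ee_rot'].round(1),'ydir',round(yd,1),'w',round(s['gripper_width'],1),'F',s['force'].round(1),'q',s['qpos'].round(0))
    print('tool shift units (40mm):',(np.array([d@c(yaw),d@c(yd),p[2]-z])/40).round(2), 'turn units' , None if ydir is None else round(((yd-ydir+180)%360-180)/6.8755,2))
E
python3 - <<'E'
from h import *
np.set_printoptions(precision=1,suppress=True)
f=load('t0'); W=cloud(f); 
r=np.hypot(W[...,0]-C[0],W[...,1]-C[1]); a=np.degrees(np.arctan2(W[...,1]-C[1],W[...,0]-C[0]))
for n,lo in (('lemon',62),('garlic',-28),('jar',152)):
    m=(r<150)&(r>30)&(abs((a-lo+180)%360-180)<38)&(W[...,2]>(62 if n=='lemon' else 60)); p=W[m]; c=np.cov(p[:,:2].T); w,v=np.linalg.eigh(c)
    print(n,len(p),p.mean(0),p.min(0),p.max(0),np.sqrt(w)*4,np.degrees(np.arctan2(v[1,1],v[0,1])))
# board corners via ray-plane z=21
K=f['intrinsics'];T=f['cam_to_world']
for (u,v) in [(301,115),(389,163),(360,227),(265,172)]:
    q=T[:3,:3]@np.linalg.solve(K,[u,v,1]); t=(21-T[2,3])/q[2]; print('b',T[:3,3]+t*q)
for n,box,z in (('mug',(690,790,-140,20),90),('onion',(540,640,-260,-150),60),('mill',(420,490,-30,40),120),('high',(200,1500,-400,800),190)):
    m=(W[...,0]>box[0])&(W[...,0]<box[1])&(W[...,1]>box[2])&(W[...,1]<box[3])&(W[...,2]>z); p=W[m]; print(n,p.mean(0),p.min(0),p.max(0))
go(513,431,214,-73)
W2=cloud(env.grab_frame('side')); m=(W2[...,2]>350); p=W2[m]; print('cab',p[:,2].min(),np.percentile(p[:,0],[0,1,5,50]))
m=(W[...,2]>350)&(W[...,0]>500); p=W[m]; print('cab',p[:,2].min(),np.percentile(p[:,0],[0,1,5,50]))
i=cv2.imread('pics/t0.png'); cv2.imwrite('pics/c0.png',cv2.resize(i[100:280,100:410],None,fx=2.58,fy=2.58,interpolation=cv2.INTER_CUBIC))
E
```

```text
lemon 7304 [651.6 368.1 606.3] [569.9 303.5  66. ] [673.  413.6 811.1] [50.2 82.6] 113.93758308859209
garlic 10004 [679.6 269.6 639.8] [612.1 221.4  62.4] [700.1 312.3 801.4] [32.8 99.2] 103.59713988255449
jar 571 [475.1 337.  132.5] [442.4 309.5  64.2] [508.3 374.3 146. ] [66.  70.9] 85.4801930827558
b [848.8 -60.9  21. ]
b [ 700.1 -336.2   21. ]
b [ 499.5 -240.1   21. ]
b [663.4  51.   21. ]
mug [766.8 -52.3 550.5] [ 690.1 -138.9   90.4] [790.   20.  706.1]
onion [ 584.1 -210.8   78.1] [ 550.2 -250.6   60. ] [ 622.  -178.   105.7]
mill [456.8   7.4 153.2] [432.5 -17.9 120.9] [480.5  30.3 172.7]
high [677.   62.4 534.9] [ 200. -400.  190.] [980.4 628.6 811.1]
t 0.1 pos [217.3 531.9 213.2] rot [-179.9   -0.   157.8] ydir 67.8 w 91.4 F [ 0.3 -0.   0.7] q [67. 18. 90.  0. 72. -1.]
tool shift units (40mm): [-7.8  0.5 -0. ] turn units 20.48
cab 350.00395770762015 [211.4 245.  340.5 708.7]
cab 350.0111486628531 [500.  535.4 609.  704.3]
```

View pics/c0.png

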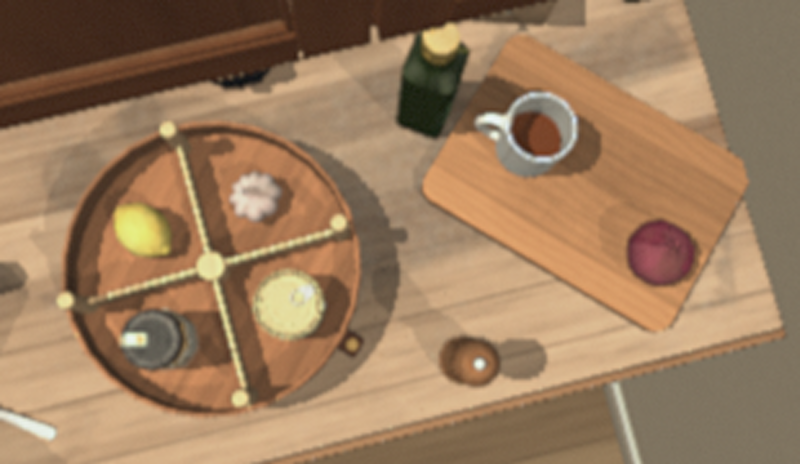

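The crop confirms the lemon is at the back, with its long axis roughly radial. The left half of the board between mug and onion is free, and the peg at bottom left (126,216 in the full image) is reachable. I'll grip that peg and swing it 180° counter-clockwise along the robot side.

Call:
send_rows --steps '[[[-0.5,0.05,0,0,0.5],[-0.9,0.05,0,0,0.5],[-0.9,0.05,0,0,0.5],[-0.9,0.05,0,0,0.5],[-0.9,0.05,0,0,0.5]]]'

```text
time_s: 0.57
ee_pos: [374.2, 478.8, 213.7]
ee_rot: [-180.0, -0.0, 157.8]
force: [-0.2, 0.8, -0.5]
gripper_width: 60.7
gripper_force: 0.0
```

Call:
send_rows --steps '[[[-0.9,0.05,0,0,0.5],[-0.9,0.05,0,0,0.5],[-0.9,0.05,0,0,0.5],[-0.7,0.05,0,0,0.5],[-0.3,0.05,0,0,0.5]]]'

```text
time_s: 0.98
ee_pos: [517.2, 430.8, 213.1]
ee_rot: [-180.0, 0.1, 157.6]
force: [0.2, -0.3, 0.4]
gripper_width: 45.4
gripper_force: 0.0
```

Call:
send_rows --steps '[[[0,0,0,0.9,0.5],[0,0,0,1,0.5],[0,0,0,1,0.5],[0,0,0,1,0.5],[0,0,0,1,0.5]]]'

```text
time_s: 1.4
ee_pos: [513.0, 433.2, 213.6]
ee_rot: [-179.9, -0.0, 123.8]
force: [-0.8, -0.7, -0.4]
gripper_width: 45.4
gripper_force: 0.0
```

Call:
send_rows --steps '[[[0,0,0,1,0.5],[0,0,0,1,0.5],[0,0,0,1,0.5],[0,0,0,1,0.5],[0,0,0,1,0.5]]]'

```text
time_s: 1.82
ee_pos: [512.9, 433.3, 213.7]
ee_rot: [-179.9, 0.0, 89.4]
force: [0.7, -0.8, 0.6]
gripper_width: 45.5
gripper_force: 0.0
```

Call:
send_rows --steps '[[[0,0,0,1,0.5],[0,0,0,1,0.5],[0,0,0,1,0.5],[0,0,0,1,0.5],[0,0,0,1,0.5]]]'

```text
time_s: 2.23
ee_pos: [512.9, 433.3, 213.7]
ee_rot: [-180.0, 0.0, 55.0]
force: [-0.2, 0.0, 0.0]
gripper_width: 45.4
gripper_force: 0.0
```

Call:
send_rows --steps '[[[0,0,0,1,0.5],[0,0,0,1,0.5],[0,0,0,1,0.5],[0,0,0,1,0.5],[0,0,0,1,0.5]]]'

```text
time_s: 2.65
ee_pos: [512.9, 433.3, 213.7]
ee_rot: [-180.0, 0.1, 20.7]
force: [-0.3, -0.8, 0.3]
gripper_width: 45.8
gripper_force: 0.0
```

```bash
python3 -c "
from h import *
go(513.3,431,105,-73)"
```

```text
t 2.65 pos [512.9 433.3 213.7] rot [-1.80e+02  1.00e-01  2.07e+01] ydir -69.3 w 45.8 F [-0.3 -0.8  0.3] q [ 39.  27.  76.   0.  77. 109.]
tool shift units (40mm): [-0.01  0.06  2.72] turn units 0.53
```

Call:
send_rows --steps '[[[0,0.06,0.4,0.53,0.5],[0,0,0.6,0,0.5],[0,0,0.6,0,0.5],[0,0,0.6,0,0.5],[0,0,0.5,0,0.5]]]'

```text
time_s: 3.07
ee_pos: [513.3, 430.6, 104.1]
ee_rot: [180.0, 0.1, 17.3]
force: [-0.0, -0.7, -0.5]
gripper_width: 45.5
gripper_force: 0.0
```

Call:
send_rows --steps '[[[0,0,0,0,0.3],[0,0,0,0,0],[0,0,0,0,0],[0,0,0,0,0],[0,0,0,0,0]]]' --squeeze 20

```text
time_s: 3.48
ee_pos: [514.2, 435.1, 107.7]
ee_rot: [-179.5, -0.2, 17.2]
force: [-3.3, 10.1, -2.6]
gripper_width: 17.4
gripper_force: 20.0
```

```bash
python3 -c "
from h import *
go(513.3,431,105,-73)"
```

```text
t 3.4833 pos [514.2 435.1 107.7] rot [-179.5   -0.2   17.2] ydir -72.8 w 17.4 F [-3.3 10.1 -2.6] q [ 39.  31.  84.   0.  64. 112.]
tool shift units (40mm): [-0.05  0.09  0.07] turn units 0.03
```

Call:
send_rows --steps '[[[0,-0.05,0,0,0],[0,-0.03,0,0,0],[-0.045,0,0,-0.1,0],[-0.135,0.002,0,-0.3,0],[-0.225,0.007,0,-0.5,0]]]' --squeeze 25

```text
time_s: 3.9
ee_pos: [500.0, 429.9, 107.7]
ee_rot: [-179.8, -0.3, 23.6]
force: [-0.5, 3.7, 2.2]
gripper_width: 17.2
gripper_force: 25.0
```

Call:
send_rows --steps '[[[-0.225,0.007,0,-0.5,0],[-0.225,0.007,0,-0.5,0],[-0.225,0.007,0,-0.5,0],[-0.225,0.007,0,-0.5,0],[-0.225,0.007,0,-0.5,0]]]'

```text
time_s: 4.32
ee_pos: [461.3, 406.2, 107.7]
ee_rot: [-179.9, -0.4, 40.9]
force: [0.5, 5.1, 1.4]
gripper_width: 17.9
gripper_force: 25.0
```

```bash
cat >>h.py <<'E'
def arc():
    s=env.state(); d=s['ee_pos'][:2]-C; print('R',np.hypot(*d).round(1),'phi',np.degrees(np.arctan2(d[1],d[0])).round(1)); go(513,431,105)
E
python3 -c "
from h import *
arc()"
```

```text
R 149.9 phi 129.5
t 4.3167 pos [461.3 406.2 107.7] rot [-179.9   -0.4   40.9] ydir -49.1 w 17.9 F [0.5 5.1 1.4] q [40. 26. 93.  0. 60. 89.]
tool shift units (40mm): [1.38 0.38 0.07] turn units None
```

Call:
send_rows --steps '[[[-0.225,0.007,0,-0.5,0],[-0.225,0.007,0,-0.5,0],[-0.225,0.007,0,-0.5,0],[-0.225,0.007,0,-0.5,0],[-0.225,0.007,0,-0.5,0]]]'

```text
time_s: 4.73
ee_pos: [431.4, 371.5, 107.7]
ee_rot: [-180.0, -0.3, 58.1]
force: [-1.2, 3.9, 2.9]
gripper_width: 17.7
gripper_force: 25.0
```

Call:
send_rows --steps '[[[-0.225,0.007,0,-0.5,0],[-0.225,0.007,0,-0.5,0],[-0.225,0.007,0,-0.5,0],[-0.225,0.007,0,-0.5,0],[-0.225,0.007,0,-0.5,0]]]'

```text
time_s: 5.15
ee_pos: [413.5, 328.9, 107.6]
ee_rot: [179.9, -0.1, 75.3]
force: [-1.1, 0.2, 4.3]
gripper_width: 17.4
gripper_force: 25.0
```

Call:
send_rows --steps '[[[-0.225,0.007,0,-0.5,0],[-0.225,0.007,0,-0.5,0],[-0.225,0.007,0,-0.5,0],[-0.225,0.007,0,-0.5,0],[-0.225,0.007,0,-0.5,0]]]'

```text
time_s: 5.57
ee_pos: [409.5, 284.1, 107.6]
ee_rot: [179.8, -0.1, 92.5]
force: [1.7, 0.9, 4.3]
gripper_width: 17.5
gripper_force: 25.0
```

```bash
python3 -c "
from h import *
arc()"
```

```text
R 147.3 phi -177.5
t 5.5667 pos [409.5 284.1 107.6] rot [ 1.798e+02 -1.000e-01  9.250e+01] ydir 2.5 w 17.5 F [1.7 0.9 4.3] q [ 33.  17. 109.  -0.  54.  31.]
tool shift units (40mm): [3.55 2.75 0.07] turn units None
```

Call:
send_rows --steps '[[[-0.225,0.007,0,-0.5,0],[-0.225,0.007,0,-0.5,0],[-0.225,0.007,0,-0.5,0],[-0.225,0.007,0,-0.5,0],[-0.225,0.007,0,-0.5,0]]]'

```text
time_s: 5.98
ee_pos: [418.8, 241.0, 107.6]
ee_rot: [179.7, -0.1, 109.7]
force: [1.5, 4.6, 0.9]
gripper_width: 17.3
gripper_force: 25.0
```

Call:
send_rows --steps '[[[-0.225,0.007,0,-0.5,0],[-0.225,0.007,0,-0.5,0],[-0.225,0.007,0,-0.5,0],[-0.225,0.007,0,-0.5,0],[-0.225,0.007,0,-0.5,0]]]'

```text
time_s: 6.4
ee_pos: [440.5, 202.4, 107.6]
ee_rot: [179.6, -0.0, 126.8]
force: [1.4, 9.4, -0.5]
gripper_width: 17.4
gripper_force: 25.0
```

Call:
send_rows --steps '[[[-0.225,0.007,0,-0.5,0],[-0.225,0.007,0,-0.5,0],[-0.225,0.007,0,-0.5,0],[-0.225,0.007,0,-0.5,0],[-0.225,0.007,0,-0.5,0]]]'

```text
time_s: 6.82
ee_pos: [473.0, 171.7, 107.7]
ee_rot: [179.5, 0.1, 144.0]
force: [3.9, 12.9, -1.0]
gripper_width: 17.1
gripper_force: 25.0
```

```bash
python3 -c "
from h import *
arc()"
```

```text
R 145.2 phi -125.2
t 6.8167 pos [473.  171.7 107.7] rot [1.795e+02 1.000e-01 1.440e+02] ydir 54.0 w 17.1 F [ 3.9 12.9 -1. ] q [ 18.  17. 108.   0.  54. -36.]
tool shift units (40mm): [3.   5.83 0.07] turn units None
```

Call:
send_rows --steps '[[[-0.205,0.037,0,-0.5,0],[-0.205,0.037,0,-0.5,0],[-0.225,0.007,0,-0.5,0],[-0.225,0.007,0,-0.5,0],[-0.225,0.007,0,-0.5,0]]]'

```text
time_s: 7.23
ee_pos: [511.9, 152.5, 107.6]
ee_rot: [179.7, 0.2, 161.2]
force: [1.5, 6.6, 1.7]
gripper_width: 17.5
gripper_force: 25.0
```

Call:
send_rows --steps '[[[-0.225,0.007,0,-0.5,0],[-0.225,0.007,0,-0.5,0],[-0.225,0.007,0,-0.5,0],[-0.225,0.007,0,-0.5,0],[-0.225,0.007,0,-0.5,0]]]'

```text
time_s: 7.65
ee_pos: [555.9, 145.4, 107.6]
ee_rot: [179.7, 0.2, 178.3]
force: [0.5, 9.8, 2.1]
gripper_width: 17.4
gripper_force: 25.0
```

Call:
send_rows --steps '[[[-0.225,0.007,0,-0.5,0],[-0.225,0.007,0,-0.5,0],[-0.18,0.005,0,-0.4,0],[-0.14,0.003,0,-0.3,0],[-0.09,0.001,0,-0.2,0]]]'

```text
time_s: 8.07
ee_pos: [589.0, 148.9, 107.6]
ee_rot: [179.7, 0.2, -168.7]
force: [-2.6, 9.0, 4.0]
gripper_width: 17.6
gripper_force: 25.0
```

```bash
python3 -c "
from h import *
snap('top','t1')
arc()"
```

```text
R 145.3 phi -76.9
t 8.1167 pos [589.6 149.  107.6] rot [ 179.7    0.2 -168.6] ydir -258.6 w 17.6 F [-0.8  8.6  3.3] q [ 13.  26.  94.   0.  60. -89.]
tool shift units (40mm): [0.49 7.29 0.07] turn units None
```

Call:
send_rows --steps '[[[-0.14,0.003,0,-0.3,0],[-0.14,0.003,0,-0.3,0],[-0.05,0,0,-0.15,0],[0,0,0,0,0],[0,0,0,0,0]]]'

```text
time_s: 8.53
ee_pos: [600.8, 152.0, 107.6]
ee_rot: [179.7, 0.1, -163.6]
force: [-2.0, 8.5, 4.5]
gripper_width: 17.2
gripper_force: 25.0
```

```bash
python3 -c "
from h import *
arc()"
```

```text
R 145.4 phi -72.3
t 8.5333 pos [600.8 152.  107.6] rot [ 1.797e+02  1.000e-01 -1.636e+02] ydir -253.6 w 17.2 F [-2.   8.5  4.5] q [ 13.  27.  92.   0.  61. -94.]
tool shift units (40mm): [0.13 7.31 0.06] turn units None
```

Call:
send_rows --steps '[[[0,0,0,0,0.2],[0,0,0,0,0.35],[0,0,0,0,0.5],[0,0,0,0,0.5],[0,0,-0.2,0,0.5]]]'

```text
time_s: 8.95
ee_pos: [600.0, 148.5, 112.8]
ee_rot: [-180.0, -0.2, -163.6]
force: [-1.2, 0.4, 0.1]
gripper_width: 42.0
gripper_force: 0.0
```

Call:
send_rows --steps '[[[0,0,-0.5,0,0.5],[0,0,-0.7,0,0.5],[0,0,-0.7,0,0.5],[0,0,-0.7,0,0.5],[0,0,-0.3,0,0.5]]]'

```text
time_s: 9.37
ee_pos: [602.7, 149.2, 235.0]
ee_rot: [-179.9, 0.4, -163.6]
force: [1.0, -0.4, 0.1]
gripper_width: 45.2
gripper_force: 0.0
```

```bash
python3 - <<'E'
from h import *
f=snap('top','t2'); arc()
i=cv2.imread('pics/t2.png'); cv2.imwrite('pics/c2.png',cv2.resize(i[130:280,100:310],None,fx=3.8,fy=3.8,interpolation=cv2.INTER_CUBIC))
E
```

```text
R 148.7 phi -71.7
t 9.4167 pos [603.4 149.4 236.1] rot [-179.9    0.6 -163.6] ydir -253.6 w 45.6 F [0.9 0.6 1.5] q [ 13.  22.  81.  -0.  76. -94.]
tool shift units (40mm): [0.18 7.39 3.28] turn units None
```

View pics/c2.png

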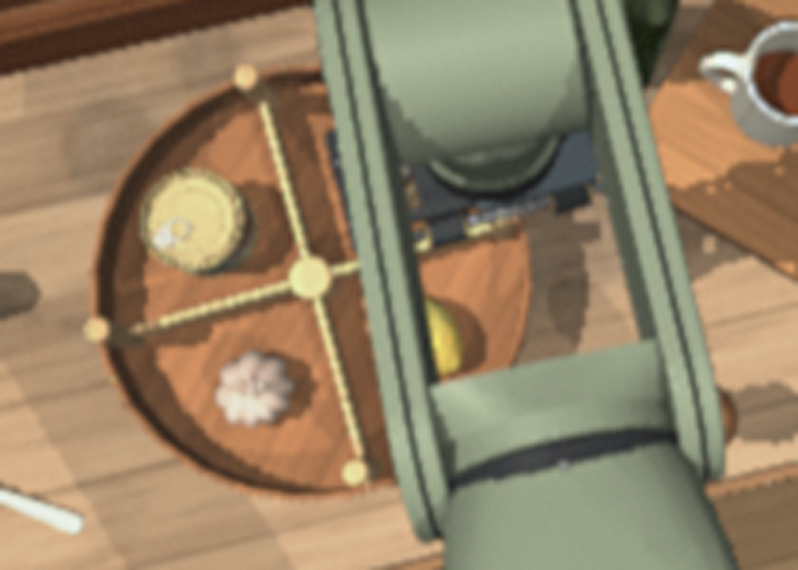

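The tray is back on its stop: the pegs lie within a pixel of their starting places, and tin and garlic have moved round correctly. The arm partly hides the lemon at about (440,340), so I'll move it aside, pre-turn the hand and look again.

Call:
send_rows --steps '[[[0.2,0.5,0,0,0.8],[0.3,0.9,0,0,0.8],[0.3,0.9,0,0,0.8],[0.3,0.9,0,0,0.8],[0.3,0.9,0,0,0.8]]]'

```text
time_s: 9.83
ee_pos: [499.7, 291.3, 229.5]
ee_rot: [-180.0, -0.1, -163.6]
force: [0.7, -0.2, -0.1]
gripper_width: 72.4
gripper_force: 0.0
```

Call:
send_rows --steps '[[[0.3,0.9,0,0,0.8],[0.3,0.9,0,0,0.8],[0.2,0.5,0,0,0.8],[0,0.2,0,0,0.8],[0,0,0,0,0.8]]]'

```text
time_s: 10.25
ee_pos: [441.3, 378.8, 229.5]
ee_rot: [-180.0, -0.0, -163.4]
force: [0.0, -1.0, -0.3]
gripper_width: 72.8
gripper_force: 0.0
```

```bash
python3 - <<'E'
from h import *
np.set_printoptions(precision=1,suppress=True)
f=snap('top','t3'); W=cloud(f); arc()
r=np.hypot(W[...,0]-C[0],W[...,1]-C[1]); a=np.degrees(np.arctan2(W[...,1]-C[1],W[...,0]-C[0]))
m=(r<150)&(r>25)&(abs((a+118+180)%360-180)<40)&(W[...,2]>58)&(W[...,2]<110); p=W[m]; w,v=np.linalg.eigh(np.cov(p[:,:2].T))
print('lemon',len(p),p.mean(0),p.min(0),p.max(0),np.sqrt(w)*4,np.degrees(np.arctan2(v[1,1],v[0,1])))
h,_,ang=cv2.minAreaRect(p[:,:2].astype(np.float32)) ; print(h,_,ang)
K=f['intrinsics'];T=f['cam_to_world']
m=(abs(W[...,0]-735)<60)&(abs(W[...,1]+75)<75)&(W[...,2]>100)&(W[...,2]<130); p=W[m]; print('mug',p.mean(0),p.min(0),p.max(0))
i=cv2.imread('pics/t3.png'); cv2.imwrite('pics/c3.png',cv2.resize(i[130:280,100:310],None,fx=3.8,fy=3.8,interpolation=cv2.INTER_CUBIC))
E
```

```text
R 143.8 phi 142.7
t 10.3 pos [442.1 377.6 229.6] rot [-179.9   -0.  -163.5] ydir -253.5 w 72.6 F [-0.1 -0.6 -0.2] q [ 39.  18.  87.  -0.  74. -67.]
tool shift units (40mm): [-2.1  0.8  3.1] turn units None
lemon 375 [516.8 210.5  88.4] [489.7 179.4  66.8] [547.3 243.6 100.8] [53.5 72.2] 51.784293686972134
(518.6815795898438, 211.39785766601562) (58.113853454589844, 63.23738098144531) 1.670128345489502
mug [718.6 -59.6 112.1] [ 677.3 -104.9  100. ] [752.7  -3.8 122.7]
```

View pics/c3.png

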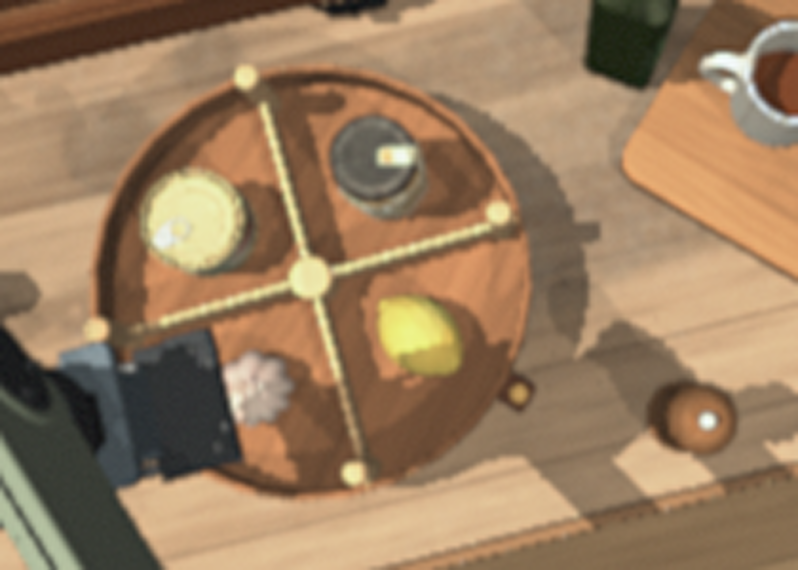

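The lemon now lies over the tongue, centred at crop (420,336) with tips at (378,300) and (460,372), so its axis is at about 51° in world. I'll grip across it at ydir 141.

Call:
send_rows --steps '[[[0,0,0,-1,0.8],[0,0,0,-1,0.8],[0,0,0,-1,0.8],[0,0,0,-1,0.8],[0,0,0,-1,0.8]]]'

```text
time_s: 10.72
ee_pos: [443.4, 375.8, 229.7]
ee_rot: [-180.0, -0.0, -129.0]
force: [-0.4, 0.6, 0.4]
gripper_width: 72.7
gripper_force: 0.0
```

Call:
send_rows --steps '[[[0,0,0,0,0.8]]]'

```text
time_s: 10.8
ee_pos: [443.4, 376.0, 229.8]
ee_rot: [-180.0, -0.0, -129.2]
force: [-0.7, 0.9, 0.7]
gripper_width: 73.0
gripper_force: 0.0
```

```bash
python3 -c "
from h import *
go(518.5,212,59,141)"
```

```text
t 10.8 pos [443.4 376.  229.8] rot [-180.    -0.  -129.2] ydir -219.2 w 73.0 F [-0.7  0.9  0.7] q [  39.   18.   87.   -0.   74. -102.]
tool shift units (40mm): [ 1.99 -4.05  4.27] turn units -0.03
```

Call:
send_rows --steps '[[[0.29,-0.5,0,0,0.8],[0.4,-0.8,0,0,0.8],[0.4,-0.8,0,0,0.8],[0.4,-0.8,0,0,0.8],[0.3,-0.7,0,0,0.8]]]'

```text
time_s: 11.22
ee_pos: [509.3, 227.7, 230.0]
ee_rot: [-180.0, -0.0, -129.5]
force: [0.3, -0.6, 0.3]
gripper_width: 73.2
gripper_force: 0.0
```

Call:
send_rows --steps '[[[0.2,-0.45,0,0,0.8],[0,0,0.3,0,0.8],[0,0,0.6,0,0.8],[0,0,0.6,0,0.8],[0,0,0,0,0.8]]]'

```text
time_s: 11.63
ee_pos: [514.9, 210.9, 165.5]
ee_rot: [179.8, -0.5, -129.5]
force: [-0.1, -0.2, -0.6]
gripper_width: 73.0
gripper_force: 0.0
```

```bash
python3 -c "
from h import *
go(518.5,212,59,141)"
```

```text
t 11.6333 pos [514.9 210.9 165.5] rot [ 179.8   -0.5 -129.5] ydir -219.5 w 73.0 F [-0.1 -0.2 -0.6] q [  21.   19.   96.   -0.   66. -119.]
tool shift units (40mm): [-0.08 -0.05  2.66] turn units -0.07
```

Call:
send_rows --steps '[[[-0.05,-0.04,0.4,0,0.8],[0,0,0.6,0,0.8],[0,0,0.5,0,0.8],[0,0,0.4,0,0.8],[0,0,0.2,0,0.8]]]'

```text
time_s: 12.05
ee_pos: [519.5, 213.2, 84.9]
ee_rot: [180.0, -0.1, -129.4]
force: [-0.2, 0.2, 0.5]
gripper_width: 73.0
gripper_force: 0.0
```

Call:
send_rows --steps '[[[0,0,0.2,0,0.8],[0,0,0.2,0,0.8],[0,0,0.12,0,0.8],[0,0,0,0,0.8],[0,0,0,0,0.8]]]'

```text
time_s: 12.47
ee_pos: [520.1, 214.3, 65.5]
ee_rot: [-180.0, 0.0, -129.2]
force: [0.2, 0.6, 0.9]
gripper_width: 72.9
gripper_force: 0.0
```

```bash
python3 - <<'E'
from h import *
go(518.5,212,59,141)
f=snap('top','t4'); snap('side','s4')
a=cv2.imread('pics/t4.png')[130:280,130:280]; b=cv2.imread('pics/s4.png')[120:270,110:260]
cv2.imwrite('pics/c4.png',cv2.resize(np.hstack([a,b]),None,fx=2.6,fy=2.6,interpolation=cv2.INTER_CUBIC))
E
```

```text
t 12.4667 pos [520.1 214.3  65.5] rot [-180.     0.  -129.2] ydir -219.2 w 72.9 F [0.2 0.6 0.9] q [  21.   25.  103.    0.   52. -120.]
tool shift units (40mm): [ 0.07 -0.01  0.16] turn units -0.03
```

View pics/c4.png

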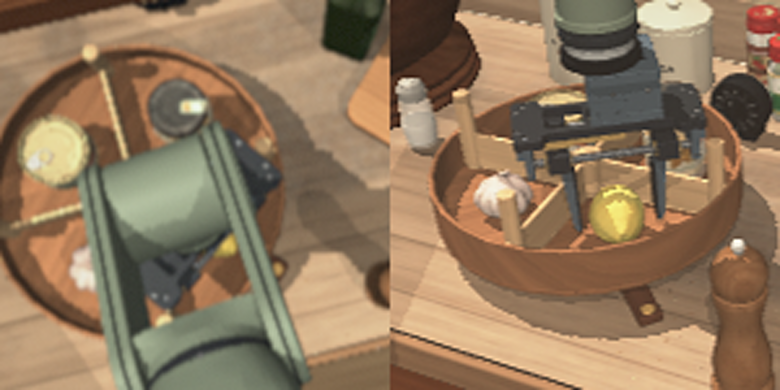

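The fingers stand either side of the lemon (crop, fingers at x≈578 and 660, lemon at 590–643) and clear of dividers and pegs. Lower slightly and close.

Call:
send_rows --steps '[[[0.04,0,0.15,0,0.8],[0,0,0,0,0.7],[0,0,0,0,0.6],[0,0,0,0,0.5],[0,0,0,0,0.4]]]' --squeeze 12

```text
time_s: 12.98
ee_pos: [518.8, 213.0, 59.2]
ee_rot: [180.0, 0.0, -129.2]
force: [-0.6, 0.0, -0.7]
gripper_width: 53.7
gripper_force: 12.0
```

Call:
send_rows --steps '[[[0,0,0,0,0.3],[0,0,0,0,0.3],[0,0,0,0,0.3],[0,0,0,0,0.3]]]'

```text
time_s: 13.32
ee_pos: [518.8, 213.0, 59.2]
ee_rot: [180.0, 0.0, -129.2]
force: [-0.2, -0.5, -0.1]
gripper_width: 53.5
gripper_force: 12.0
```

```bash
python3 -c "
from h import *
go(518.5,212,160,141)"
```

```text
t 13.3167 pos [518.8 213.   59.2] rot [ 180.     0.  -129.2] ydir -219.2 w 53.5 F [-0.2 -0.5 -0.1] q [  21.   25.  104.    0.   51. -120.]
tool shift units (40mm): [ 0.02 -0.01 -2.52] turn units -0.03
```

Call:
send_rows --steps '[[[0,0,-0.1,0,0.3],[0,0,-0.3,0,0.3],[0,0,-0.4,0,0.3],[0,0,-0.4,0,0.3],[0,0,-0.5,0,0.3]]]' --squeeze 15

```text
time_s: 13.73
ee_pos: [518.2, 212.7, 127.4]
ee_rot: [179.9, -0.1, -129.2]
force: [0.9, 0.1, -0.8]
gripper_width: 53.6
gripper_force: 15.0
```

Call:
send_rows --steps '[[[0,0,-0.5,0,0.3],[0,0,-0.5,0,0.3],[0,0,-0.5,0,0.3],[0,0,-0.4,0,0.3],[0,0,-0.2,0,0.3]]]'

```text
time_s: 14.15
ee_pos: [519.6, 213.3, 213.8]
ee_rot: [-179.9, 0.2, -129.2]
force: [-0.1, 0.1, 0.3]
gripper_width: 53.2
gripper_force: 15.0
```

```bash
python3 - <<'E'
from h import *
np.set_printoptions(precision=1,suppress=True)
go(640,-55,200,60.6)
W=cloud(load('t0'))
m=(abs(W[...,0]-735)<60)&(abs(W[...,1]+75)<75)&(W[...,2]>112)&(W[...,2]<125); p=W[m]; (c,r)=cv2.minEnclosingCircle(p[:,:2].astype(np.float32)); print('mug',c,r,p.min(0),p.max(0))
m=(abs(W[...,0]-735)<70)&(abs(W[...,1]+75)<85)&(W[...,2]>40)&(W[...,2]<112); p=W[m]; print(p.min(0),p.max(0))
snap('side','s5')
E
```

```text
t 14.15 pos [519.6 213.3 213.8] rot [-179.9    0.2 -129.2] ydir -219.2 w 53.2 F [-0.1  0.1  0.3] q [  21.   17.   92.    0.   71. -120.]
tool shift units (40mm): [ 3.3 -6.6  0.3] turn units 11.66
mug (717.8468627929688, -60.064456939697266) 46.55541229248047 [ 677.4 -105.   112.2] [752.8 -13.8 122.4]
[ 677.3 -104.7   41. ] [752.8   0.9 111.7]
```

View pics/s5.png

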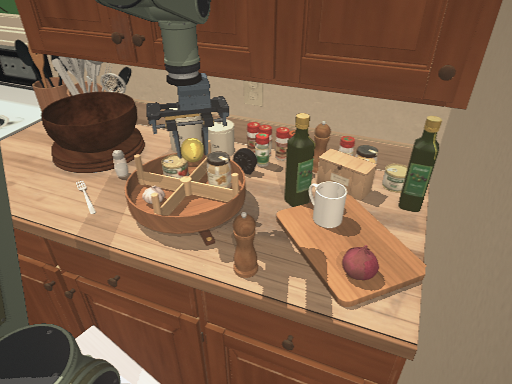

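The lemon is in the grip at (192,150) and the tray still sits on its stop. The mug's cup is at about (715,−67), so the free spot is (612,−112), with the hand turned a half turn to ydir −40 for joint 6's range.

Call:
send_rows --steps '[[[0,0,0,0.3,0.3],[0,0,0,0.8,0.3],[0,0,0,1,0.3],[0,0,0,1,0.3],[0,0,0,1,0.3]]]'

```text
time_s: 14.62
ee_pos: [518.2, 212.7, 210.0]
ee_rot: [180.0, -0.1, -157.7]
force: [-0.2, -0.5, -1.2]
gripper_width: 53.2
gripper_force: 15.0
```

Call:
send_rows --steps '[[[0,0,0,1,0.3],[0,0,0,1,0.3],[0,0,0,1,0.3],[0,0,0,1,0.3],[0,0,0,1,0.3]]]'

```text
time_s: 15.03
ee_pos: [518.2, 212.7, 210.0]
ee_rot: [-179.9, -0.1, 167.9]
force: [0.1, -0.2, 0.9]
gripper_width: 53.7
gripper_force: 15.0
```

Call:
send_rows --steps '[[[0,0,0,1,0.3],[0,0,0,1,0.3],[0,0,0,1,0.3],[0,0,0,1,0.3],[0,0,0,1,0.3]]]'

```text
time_s: 15.45
ee_pos: [518.2, 212.7, 210.0]
ee_rot: [-179.9, -0.0, 133.5]
force: [0.3, 0.5, -1.3]
gripper_width: 53.2
gripper_force: 15.0
```

Call:
send_rows --steps '[[[0,0,0,1,0.3],[0,0,0,1,0.3],[0,0,0,1,0.3],[0,0,0,1,0.3],[0,0,0,1,0.3]]]'

```text
time_s: 15.87
ee_pos: [518.2, 212.7, 210.0]
ee_rot: [-179.9, 0.0, 99.1]
force: [0.9, -0.2, -0.5]
gripper_width: 53.3
gripper_force: 15.0
```

Call:
send_rows --steps '[[[0,0,0,1,0.3],[0,0,0,1,0.3],[0,0,0,1,0.3],[0,0,0,1,0.3],[0,0,0,1,0.3]]]'

```text
time_s: 16.28
ee_pos: [518.2, 212.7, 210.0]
ee_rot: [-179.9, 0.1, 64.8]
force: [0.2, -0.3, 0.2]
gripper_width: 53.4
gripper_force: 15.0
```

Call:
send_rows --steps '[[[0,0,0,1,0.3],[0,0,0,0.8,0.3],[0,0,0,0.4,0.3],[0,0,0,0,0.3]]]'

```text
time_s: 16.62
ee_pos: [518.2, 212.7, 210.1]
ee_rot: [-179.9, 0.1, 49.9]
force: [1.1, -0.1, -0.6]
gripper_width: 53.4
gripper_force: 15.0
```

```bash
python3 -c "
from h import *
go(612,-112,214,-40)"
```

```text
t 16.6167 pos [518.2 212.7 210.1] rot [-1.799e+02  1.000e-01  4.990e+01] ydir -40.1 w 53.4 F [ 1.1 -0.1 -0.6] q [21. 17. 92.  0. 71. 61.]
tool shift units (40mm): [-4.7   7.02 -0.1 ] turn units -0.01
```

Call:
send_rows --steps '[[[-0.2,0.3,0,0,0.3],[-0.42,0.63,0,0,0.3],[-0.42,0.63,0,0,0.3],[-0.42,0.63,0,0,0.3],[-0.42,0.63,0,0,0.3]]]'

```text
time_s: 17.03
ee_pos: [556.6, 81.6, 210.4]
ee_rot: [-180.0, 0.1, 50.1]
force: [1.5, -0.7, -0.9]
gripper_width: 53.3
gripper_force: 15.0
```

Call:
send_rows --steps '[[[-0.42,0.63,0,0,0.3],[-0.42,0.63,0,0,0.3],[-0.42,0.63,0,0,0.3],[-0.42,0.63,0,0,0.3],[-0.42,0.63,0,0,0.3]]]'

```text
time_s: 17.45
ee_pos: [599.1, -64.0, 210.3]
ee_rot: [-179.9, 0.0, 50.1]
force: [-0.4, -0.8, -0.8]
gripper_width: 53.3
gripper_force: 15.0
```

Call:
send_rows --steps '[[[-0.4,0.6,0,0,0.3],[-0.22,0.3,0,0,0.3],[-0.1,0.15,0,0,0.3],[0,0,0,0,0.3],[0,0,0,0,0.3]]]'

```text
time_s: 17.87
ee_pos: [612.5, -110.6, 210.8]
ee_rot: [-179.9, -0.0, 50.0]
force: [-0.8, -0.0, -0.4]
gripper_width: 53.5
gripper_force: 15.0
```

```bash
python3 - <<'E'
from h import *
go(612,-112,40,-40)
np.set_printoptions(precision=1,suppress=True)
f=snap('side','s6'); W=cloud(f); hsv=cv2.cvtColor(f['pixels'],cv2.COLOR_RGB2HSV)
m=(cv2.inRange(hsv,(22,150,80),(34,255,255))>0)&(abs(W[...,0]-612)<60)&(abs(W[...,1]+112)<60)&(W[...,2]>100); p=W[m]; print(len(p),p.min(0),p.max(0))
E
```

```text
t 17.8667 pos [ 612.5 -110.6  210.8] rot [-179.9   -0.    50. ] ydir -40.0 w 53.5 F [-0.8 -0.  -0.4] q [-11.  23.  83.   0.  74.  29.]
tool shift units (40mm): [-0.03  0.01  4.27] turn units 0.0Traceback (most recent call last):
  File "<stdin>", line 5, in <module>
    return umr_minimum(a, axis, None, out, keepdims, initial, where)
ValueError: zero-size array to reduction operation minimum which has no identity
```

View pics/s6.png

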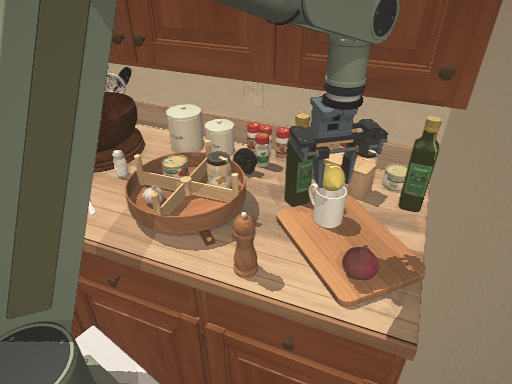

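The lemon hangs at (333,177) over the free part of the board. Now lowering it, slowly at the end.

Call:
send_rows --steps '[[[0,0,0.3,0,0.3],[0,0,0.5,0,0.3],[0,0,0.6,0,0.3],[0,0,0.6,0,0.3],[0,0,0.6,0,0.3]]]'

```text
time_s: 18.33
ee_pos: [612.7, -109.7, 106.7]
ee_rot: [180.0, -0.0, 50.1]
force: [-0.2, 0.3, -1.0]
gripper_width: 53.7
gripper_force: 15.0
```

Call:
send_rows --steps '[[[0,0,0.5,0,0.3],[0,0,0.4,0,0.3],[0,0,0.3,0,0.3],[0,0,0.15,0,0.3],[0,0,0,0,0.3]]]'

```text
time_s: 18.75
ee_pos: [611.8, -110.0, 51.9]
ee_rot: [-179.8, 0.1, 50.1]
force: [-0.0, 0.5, -0.8]
gripper_width: 53.4
gripper_force: 15.0
```

```bash
python3 -c "
from h import *
go(612,-112,38,-40)"
```

```text
t 18.75 pos [ 611.8 -110.    51.9] rot [-1.798e+02  1.000e-01  5.010e+01] ydir -39.9 w 53.4 F [-0.   0.5 -0.8] q [-11.  30.  95.   0.  54.  29.]
tool shift units (40mm): [-0.04  0.04  0.35] turn units 0.01
```

Call:
send_rows --steps '[[[0,0,0.1,0,0.3],[0,0,0.08,0,0.3],[0,0,0.06,0,0.3],[0,0,0.04,0,0.3],[0,0,0.03,0,0.3]]]'

```text
time_s: 19.17
ee_pos: [613.0, -111.6, 40.9]
ee_rot: [180.0, -0.0, 50.0]
force: [0.1, 0.3, -0.8]
gripper_width: 53.5
gripper_force: 15.0
```

Call:
send_rows --steps '[[[0,0,0.02,0,0.3],[0,0,0,0,0.3]]]'

```text
time_s: 19.33
ee_pos: [612.9, -111.6, 39.9]
ee_rot: [-180.0, -0.0, 50.0]
force: [-0.4, -0.0, -0.8]
gripper_width: 53.7
gripper_force: 15.0
```

Call:
send_rows --steps '[[[0,0,0.03,0,0.3],[0,0,0.02,0,0.3],[0,0,0,0,0.3]]]'

```text
time_s: 19.58
ee_pos: [613.0, -111.7, 38.1]
ee_rot: [180.0, -0.0, 50.0]
force: [-0.5, -0.4, 1.1]
gripper_width: 53.3
gripper_force: 15.0
```

Call:
send_rows --steps '[[[0,0,0.02,0,0.3],[0,0,0,0,0.3]]]'

```text
time_s: 19.75
ee_pos: [613.0, -111.7, 38.0]
ee_rot: [180.0, -0.0, 50.0]
force: [-1.1, -0.7, 5.5]
gripper_width: 53.2
gripper_force: 15.0
```

Contact at z≈38. Release slowly, then rise.

Call:
send_rows --steps '[[[0,0,0,0,0.6],[0,0,0,0,0.62],[0,0,0,0,0.65],[0,0,0,0,0.7],[0,0,0,0,0.78]]]' --squeeze 5

```text
time_s: 20.17
ee_pos: [612.8, -111.5, 36.8]
ee_rot: [-180.0, 0.0, 50.0]
force: [-0.3, 0.7, 0.7]
gripper_width: 67.6
gripper_force: 0.0
```

Call:
send_rows --steps '[[[0,0,0,0,0.8],[0,0,0,0,0.8],[0,0,-0.1,0,0.8],[0,0,-0.2,0,0.8],[0,0,-0.3,0,0.8]]]'

```text
time_s: 20.58
ee_pos: [612.3, -111.5, 61.0]
ee_rot: [-179.9, 0.0, 50.0]
force: [0.3, -0.1, -0.2]
gripper_width: 73.1
gripper_force: 0.0
```

Call:
send_rows --steps '[[[0,0,-0.5,0,0.8],[0,0,-0.6,0,0.8],[0,0,-0.6,0,0.8],[0,0,-0.6,0,0.8],[0,0,-0.6,0,0.8]]]'

```text
time_s: 21.0
ee_pos: [612.8, -111.6, 179.3]
ee_rot: [179.9, -0.0, 50.0]
force: [0.6, 0.7, -0.3]
gripper_width: 73.2
gripper_force: 0.0
```

Call:
send_rows --steps '[[[0,0,-0.6,0,0.8],[0,0,-0.3,0,0.8],[0,0,0,0,0.8],[0,0,0,0,0.8],[0,0,0,0,0.8]]]'

```text
time_s: 21.42
ee_pos: [612.1, -111.5, 212.2]
ee_rot: [-179.9, 0.0, 50.0]
force: [0.1, 0.8, 0.3]
gripper_width: 73.2
gripper_force: 0.0
```

```bash
python3 - <<'E'
from h import *
np.set_printoptions(precision=1,suppress=True)
for n in ('s8','s9'):
    f=snap('side',n); W=cloud(f); hsv=cv2.cvtColor(f['pixels'],cv2.COLOR_RGB2HSV)
    m=(cv2.inRange(hsv,(20,120,60),(36,255,255))>0)&(abs(W[...,0]-612)<90)&(abs(W[...,1]+112)<90)&(W[...,2]>25); p=W[m]
    if len(p): print(len(p),p.mean(0),p.min(0),p.max(0))
snap('top','t9'); go(612,-112,38)
E
```

```text
384 [ 598.9 -120.2   59.9] [ 582.2 -142.2   33.4] [634.9 -85.9  76.7]
387 [ 599.  -120.2   60.6] [ 581.  -142.5   33.4] [635.4 -85.6 314.7]
t 21.5667 pos [ 612.2 -111.5  211.7] rot [-179.9    0.1   50. ] ydir -40.0 w 72.8 F [-0.1  0.2 -0.9] q [-11.  23.  83.   0.  74.  29.]
tool shift units (40mm): [-0.   0.   4.3] turn units None
```

View pics/s9.png

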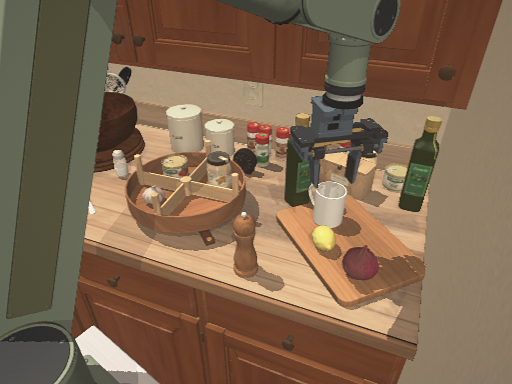

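The lemon rests still on the board at (324,238), clear of mug and onion. The tray's empty compartment is over the tongue at (206,237), with the jar upright and the tin and garlic in place.

```bash
python3 -c "
from h import *
print(env.job_done())"
```

```text
the job is handed in; nothing more can be done
None
```

I turned the lemon's compartment to the front click stop, laid the lemon on the free part of the board clear of mug and onion, and handed the job in at about 21.6 s; no verdict was returned.

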